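# Put away spice tubes and coffee pods

### The arm

A 6-joint arm with a two-finger parallel gripper is mounted at the origin on the work surface. World frame = base frame: x ahead of the robot, y to its left, z up, the work surface at z = 0. Lengths are in m, angles in rad, forces in N, time in s.
With the tool pointing down it reaches from about 0.425 to 0.95 m from the base axis. Payload 3.5 kg.
Tool frame: the origin (TCP) lies midway between the tips of the shut fingers; the grasp point (between the pads) lies 19 mm behind it; z points along the fingers, y is the line along which they close (so a half turn about z gives the same grasp; the last joint's range is limited). The gripper opens to 85 mm and grips with 20 to 120 N. Pads are 22 mm wide; open, the fingers measure 114 mm over their backs; the gripper's body (76 mm by 85 mm) begins 54 mm behind the grasp point. The pads swing forward as they close: fully open they stand 13 mm farther back than shut.
Start: joints at [-1.455, 0.286, 1.577, -0, 1.279, -0.15], TCP at [0.177, -0.651, 0.231] pointing down, gripper open.
Joint ranges: [-2.77, 2.77], [-0.9, 2.22], [0.21, 2.48], [-1.53, 4.67], [0.24, 2.81], [-2.84, 2.84]. Speed limits (rad/s): [2.79, 2.79, 3.14, 3.14, 3.14, 3.14].

### API

Orientations are given as a unit quaternion [x, y, z, w].
In Python, from plant import get_state, read_camera, ctrl gives the robot as it stands.
- The arm moves only by the shell command python3 -m crank 'ROWS' [FORCE]. ROWS is JSON, a list of rows, each a list of 3 entries, a list of its own where there are three numbers: the shift along the tool's x, y, z in mm, then the turn about the tool's z in degrees, then the closure in counts, from 0 (fully open) to 255 (shut). In form: [[[tx, ty, tz], yaw, claw], ...]. A call has 1 to 10 rows; each row is the pose to reach, as a shift and turn from the pose commanded when the call began, along the tool's axes at that moment; what a row does not reach only later rows make up. A row lasts 1/10 s, in which the tool goes at most 50 mm and 8.59 degrees, less where a joint would pass 70% of its speed; a pose out of reach is approached as far as the arm can. A call with a gripper value outside its range is refused whole. The fingers move at their own pace and stop on an object; FORCE is the grip in N (left out, the last holds). Time passes only in rows, so rows that repeat a pose let the fingers close. It gives the time, the measured TCP pose, the force, the opening and the grip force at its end, in the units of the state.
- get_state(): the state, without advancing time (a new reading comes with each control period).
- read_camera(name): name is "side" or "top" or "wrist"; returns a dict with "frame" (400x640x3 uint8, blue, green, red), "range_z" (400x640 float32, m along the optical axis (not along the pixel's ray), 0 where there is no reading), "vfov" (degrees; the focal length in pixels is half the picture's height over the tangent of half this angle, whatever the lens; pixels are square), "cx", "cy" (the principal point, pixels), "origin" and "orientation" of the camera in the world. Camera axes: x right, y down, z forward; pixel columns grow to the right and rows downward; lengths in m; the calibration is good to about 2 mm. A picture is of the moment at which its call begins.
- ctrl.sign_off(): hands the job in; it is judged then, once.
The state is a dict: "time": time; "qpos": joint angles; "dq": joint speeds; "joint_efforts": joint torques, N m; "eef_pos": TCP position; "tcp_rot": TCP orientation; "contact_force": force on the tool from outside, world axes, zero at the start; "wrist_torque": the same for the moment, N m; "opening": opening from 0.0 (shut) to 1.0 (fully open); "finger_force": force on a finger pad.
Only numpy, scipy, OpenCV 4.12 (cv2) and the standard library are available. Lean on these libraries where they do the work, as an engineer would, in place of code of your own. Each camera call takes 0.05 s, during which the arm holds its last target. There are 200 camera calls.

### The job

Tidy the kitchen counter: stand all three spice tubes upright on the floor of the round steel caddy, side by side, and set the large coffee pod lid up and flat in the large wooden tray and the small pod likewise in the small tray. The tubes are glass, so do not drop or topple them, and leave the salt shaker and the cookie jar where they stand.

Things in the scene. Friction and masses are not known exactly. Their poses are not given: they have to be found in the camera images.
- tube_a: slim spice tube standing upright, one of three alike and interchangeable: amber glass cylinder 30 mm in diameter with a steel cap 31 mm in diameter (top 24 mm); 110 mm high in all, about 70 g, rigid; origin at the centre of its underside, z up along the tube
- tube_b: slim spice tube standing upright, one of three alike and interchangeable: amber glass cylinder 30 mm in diameter with a steel cap 31 mm in diameter (top 24 mm); 110 mm high in all, about 70 g, rigid; origin at the centre of its underside, z up along the tube
- tube_c: slim spice tube standing upright, one of three alike and interchangeable: amber glass cylinder 30 mm in diameter with a steel cap 31 mm in diameter (top 24 mm); 110 mm high in all, about 70 g, rigid; origin at the centre of its underside, z up along the tube
- pod_large: larger of two coffee pods, standing lid up: black plastic cup tapering from 42 mm diameter at the foot to 48 mm, with a rim 56 mm in diameter and 5 mm thick at the top with a foil lid; 46 mm high, about 30 g; grip it by the rim; origin at the centre of its underside, z up
- pod_small: smaller of two coffee pods, same make, standing lid up: foot 28 mm in diameter tapering to 30 mm, rim 38 mm in diameter and 5 mm thick at the top with a foil lid; 34 mm high, about 15 g; grip it by the rim; origin at the centre of its underside, z up
- caddy: round open steel caddy, fixed to the counter: outer diameter 100 mm, inner diameter 92 mm, rim 55 mm above the counter, flat inner floor 4 mm above the counter; three tubes fit in it side by side in a triangle; origin at the centre of its underside on the counter, z up
- tray_large: larger of two shallow square wooden trays with a pale cork floor, fixed to the counter: 88 mm square outside, 78 mm inside, walls 5 mm thick and 14 mm high, inner floor 5 mm above the counter; origin at the centre of its underside, x and y along its sides, z up
- tray_small: smaller of two shallow square wooden trays with a pale cork floor, fixed to the counter: 66 mm square outside, 56 mm inside, walls 5 mm thick and 14 mm high, inner floor 5 mm above the counter; origin at the centre of its underside, x and y along its sides, z up
- shaker: bystander: blue ceramic salt shaker, waisted, 46 mm in diameter at the foot, 80 mm high, 150 g, loose; stands among the work and must stay where it is; origin at the centre of its underside
- jar: bystander: cookie jar 110 mm in diameter, 140 mm high, loose, at the right-hand edge of the work; must stay where it is; origin at the centre of its underside
There are look-alikes about, which are no part of the job. Leave any yellow look-alike of the tube_a alone.

How it is judged:
By the outcome, as a careful person would: the job done as asked, in the order asked, and still so for the second after the job is handed in, with the robot touching nothing.
It also fails if it takes over 134 s, if anything falls off the work surface, if the arm or the gripper's body presses on something with over 40 N, if the wrist force passes 120 N, or if a joint passes its speed limit or range.

## Working session

There is one attempt and no reset: what is moved stays moved. The work goes in short steps, Python scripts to look and compute and a shell command to move; the robot and the scene stay as the last step left them, time stands still between calls to the robot, and variables do not carry over. Pictures are saved under pics/ and viewed, at most 14 in all, crops included, and the job is handed in when it is done.

```bash
ls; mkdir -p pics; cat > h.py <<'E'
import numpy as np, cv2
from scipy.spatial.transform import Rotation as R
from plant import get_state, read_camera, ctrl
def K(c):
    f=c["frame"].shape[0]/2/np.tan(np.radians(c["vfov"])/2); return f,c["cx"],c["cy"]
def ray(c,u,v):
    f,cx,cy=K(c); d=R.from_quat(c["orientation"]).apply([(u-cx)/f,(v-cy)/f,1]); return np.array(c["origin"]),d
def onz(c,u,v,z):
    o,d=ray(c,u,v); return o+d*(z-o[2])/d[2]
def cloud(c):
    f,cx,cy=K(c); z=c["range_z"]; v,u=np.mgrid[:z.shape[0],:z.shape[1]]
    p=np.stack([(u-cx)/f*z,(v-cy)/f*z,z],-1)
    w=R.from_quat(c["orientation"]).apply(p.reshape(-1,3)).reshape(p.shape)+np.array(c["origin"]); w[z==0]=np.nan
    return w
def proj(c,p):
    f,cx,cy=K(c); q=R.from_quat(c["orientation"]).inv().apply(np.array(p)-np.array(c["origin"])); return q[...,0]/q[...,2]*f+cx,q[...,1]/q[...,2]*f+cy
E
python3 - <<'E'
from h import *
import pickle
s=get_state(); print(s)
for n in ("top","side","wrist"):
    c=read_camera(n); cv2.imwrite(f"pics/{n}0.png",c["frame"]); pickle.dump(c,open(f"{n}0.pkl","wb"))
    print(n,c["vfov"],c["cx"],c["cy"],c["origin"],c["orientation"],c.keys())
E
```

```text
pics
{'time': 0.0, 'qpos': array([-1.45499345e+00,  2.87191839e-01,  1.57816409e+00, -1.75927531e-05,
        1.27861587e+00, -1.50005812e-01]), 'dq': array([-0.00045453, -0.00129461, -0.00059875, -0.00176144,  0.00059635,
        0.00047683]), 'joint_efforts': array([ 6.60596834e-05, -4.05982554e+01, -2.92624980e+01, -9.50147523e-05,
        5.74421865e-03,  9.14270174e-06]), 'eef_pos': array([ 0.1772595 , -0.65062945,  0.22993673]), 'tcp_rot': array([ 9.91180172e-01,  1.32515854e-01,  1.19231435e-05, -1.18954342e-03]), 'contact_force': array([ 0.19719918, -0.56130659, -0.84254109]), 'wrist_torque': array([ 0.00376948,  0.02426017, -0.00322817]), 'finger_force': 0.0, 'opening': 1.0043806264176292}
top 48.62915585113052 315.4810256195243 202.9250192174429 [ 0.4310137  -0.11454605  1.38445623] [ 0.70889248 -0.70450532  0.02426737 -0.02355441] dict_keys(['frame', 'range_z', 'vfov', 'cx', 'cy', 'origin', 'orientation'])
side 52.4737391940937 327.22222995992263 197.99782585692193 [0.40699419 0.70207271 0.77696951] [-0.08614496  0.90762429 -0.40978728  0.02952254] dict_keys(['frame', 'range_z', 'vfov', 'cx', 'cy', 'origin', 'orientation'])
wrist 63.925305254559206 320.9067895355504 205.9565596923998 [ 0.24938687 -0.63298336  0.37313019] [ 0.78621873 -0.5998368  -0.09063659  0.11764748] dict_keys(['frame', 'range_z', 'vfov', 'cx', 'cy', 'origin', 'orientation'])
```

View pics/top0.png

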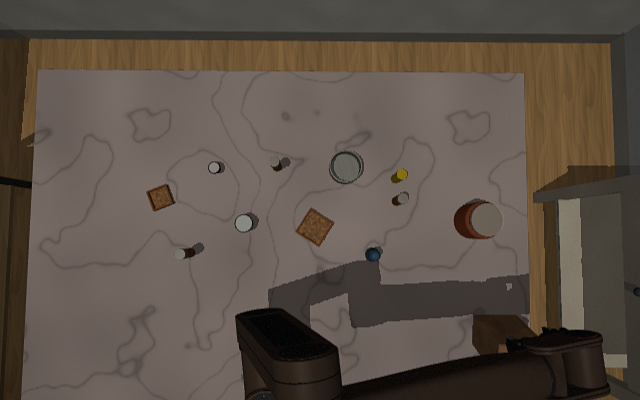

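View pics/side0.png

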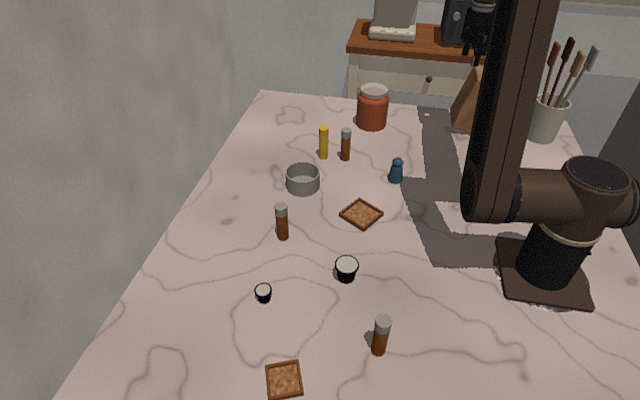

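The top view shows tube caps at (180,254), (276,164) and (404,198). Other things that could be mistaken for a tube are the yellow look-alike (402,175) and the blue shaker (373,255). The pods are at (245,223) large and (215,167) small. The caddy is at (346,167), and the trays are at (315,227) large and (161,197) small. I choose the three amber tubes with steel caps. The side view shows them at (282,221), (346,145) and (381,335), with the yellow one at (324,142).

```bash
python3 - <<'E'
from h import *
import pickle
T=pickle.load(open("top0.pkl","rb"));S=pickle.load(open("side0.pkl","rb"))
pt,ps=cloud(T),cloud(S)
seeds=dict(A=(180,254),B=(276,164),C=(404,198),yel=(402,175),PL=(245,223),PS=(215,167),cad=(346,167),TL=(315,227),TS=(161,197),shk=(373,255),jar=(484,219))
for n,(u,v) in seeds.items():
    g=pt[max(v-2,0):v+3,u-2:u+3].reshape(-1,3); c0=np.nanmedian(g,0)
    r={'cad':.065,'TL':.07,'TS':.055,'jar':.08}.get(n,.04)
    out=[]
    for p in (pt,ps):
        m=(np.hypot(p[...,0]-c0[0],p[...,1]-c0[1])<r)&(p[...,2]>.007); q=p[m]
        if len(q)<5: out.append("none"); continue
        h=np.percentile(q[:,2],95); t=q[q[:,2]>h-.006]
        (cx,cy),(w,hh),a=cv2.minAreaRect((t[:,:2]*1000).astype(np.float32))
        (ex,ey),rr=cv2.minEnclosingCircle((t[:,:2]*1000).astype(np.float32))
        out.append(f"h{h*1000:.0f} rect({cx:.0f},{cy:.0f} {w:.0f}x{hh:.0f} {a:.0f}deg) circ({ex:.0f},{ey:.0f} r{rr:.0f}) n{len(t)}")
    print(n,(c0*1000).round(),*out,sep=" | ")
fl=[np.nanmedian(p[(abs(p[...,0]-.55)<.03)&(abs(p[...,1]-.1)<.03)],0) for p in (pt,ps)]; print(fl)
f=T["frame"][140:270,140:420]; cv2.imwrite("pics/crop0.png",cv2.resize(f,None,fx=2.8,fy=2.8,interpolation=cv2.INTER_CUBIC))
E
```

```text
A | [368. 271. 110.] | h112 rect(371,272 28x28 89deg) circ(370,273 r16) n84 | h112 rect(368,273 31x30 74deg) circ(368,273 r16) n207
B | [630.  -0. 108.] | h114 rect(640,7 27x27 89deg) circ(640,7 r15) n66 | h112 rect(638,8 27x31 15deg) circ(638,8 r16) n99
C | [ 533. -371.  110.] | h113 rect(535,-367 27x27 1deg) circ(535,-367 r15) n81 | h112 rect(532,-365 30x30 34deg) circ(533,-367 r18) n55
yel | [ 600. -366.  110.] | h113 rect(604,-364 28x26 4deg) circ(604,-364 r15) n69 | h111 rect(602,-362 28x30 11deg) circ(604,-363 r16) n56
PL | [460.  97.  47.] | h50 rect(461,101 52x52 1deg) circ(461,102 r28) n197 | h49 rect(459,103 54x56 10deg) circ(458,102 r29) n388
PS | [631. 194.  34.] | h39 rect(633,198 34x35 85deg) circ(632,198 r19) n78 | h37 rect(630,199 35x38 20deg) circ(630,199 r20) n211
cad | [ 638. -211.    3.] | h57 rect(637,-204 98x97 0deg) circ(637,-205 r50) n126 | h56 rect(633,-203 96x100 15deg) circ(634,-204 r51) n192
TL | [ 449. -115.    6.] | h18 rect(451,-112 88x88 57deg) circ(452,-111 r60) n150 | h17 rect(448,-111 92x91 58deg) circ(448,-111 r63) n250
TS | [540. 367.   5.] | h17 rect(541,370 67x67 22deg) circ(541,370 r45) n120 | h17 rect(538,371 66x68 23deg) circ(539,370 r46) n419
shk | [ 367. -286.   77.] | h79 rect(370,-291 26x25 15deg) circ(368,-291 r15) n64 | h79 rect(365,-287 24x20 8deg) circ(367,-287 r13) n45
jar | [ 473. -590.  140.] | h143 rect(473,-600 90x94 0deg) circ(473,-599 r47) n749 | h142 rect(472,-597 93x95 40deg) circ(472,-598 r51) n298
[array([ 5.48664951e-01,  9.97291597e-02, -5.24528893e-04]), array([0.54987534, 0.10136981, 0.00109085])]
```

View pics/crop0.png

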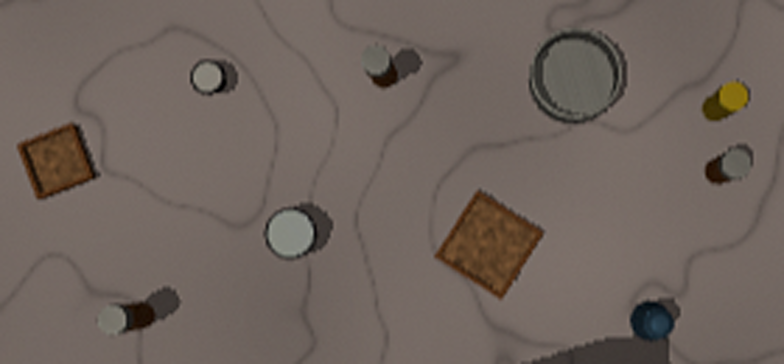

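The crop confirms the choice: the three steel-capped amber tubes are at crop (112,318), (378,60) and (738,162). The yellow one at (733,97) is the look-alike. The trays, pods and caddy are clear. I'll start with tube C.

```bash
cat >> h.py <<'E'
def to(x,y,z,th=None):
    "mm world target, finger-line angle deg -> tool shift, yaw"
    s=get_state(); r=R.from_quat(s["tcp_rot"]); d=r.inv().apply(np.array([x,y,z])-1000*s["eef_pos"])
    ty=r.apply([0,1,0]); cur=np.degrees(np.arctan2(ty[1],ty[0]))
    yaw=0 if th is None else -(th-cur)   # tool z down
    yaw=(yaw+90)%180-90
    tilt=np.degrees(np.arccos(-r.apply([0,0,1])[2]))
    print("shift",d.round(1),"yaw",round(yaw,1),"cur th",round(cur,1),"tilt",tilt.round(2),"q6",np.degrees(s["qpos"][5]).round(), "t",round(s["time"],2),"tcp",(1000*s["eef_pos"]).round(1))
def top_at(x,y,r,zmin,zmax,cam="wrist",name=None,rad=None):
    "centre of points in height band near x,y (mm)"
    c=read_camera(cam); p=cloud(c)*1000
    m=(np.hypot(p[...,0]-x,p[...,1]-y)<r)&(p[...,2]>zmin)&(p[...,2]<zmax); q=p[m]
    if name: cv2.imwrite(f"pics/{name}.png",c["frame"])
    if len(q)<10: print("few",len(q)); return
    a=q[:,:2].astype(np.float32); e,rr=cv2.minEnclosingCircle(a); b=cv2.minAreaRect(a)
    print(cam,"circ",np.round(e,1),round(rr,1),"rect",np.round(b[0],1),np.round(b[1],1),round(b[2],1),"z med",np.median(q[:,2]).round(1),"n",len(q))
E
python3 -c "
from h import *
to(534,-367,230)"
```

```text
shift [ 418.7 -180.1    0.7] yaw 0 cur th -74.8 tilt 0.11 q6 -9.0 t 0.15 tcp [ 177.3 -650.8  230.2]
```

```bash
python3 -m crank '[[[419,-180,0],0,60],[[419,-180,0],0,60],[[419,-180,0],0,60],[[419,-180,0],0,60],[[419,-180,0],0,60],[[419,-180,0],0,60],[[419,-180,0],0,60],[[419,-180,0],0,60],[[419,-180,0],0,60],[[419,-180,0],0,60]]' 40
python3 - <<'E'
from h import *
top_at(534,-367,35,105,118,name="w1"); top_at(534,-367,35,105,118,cam="side"); top_at(534,-367,35,105,118,cam="top")
print(get_state()["opening"]); to(534,-367,230)
E
```

```text
time: 1.15
eef_pos: [0.5377, -0.3634, 0.2309]
tcp_rot: [0.991, 0.135, 0.001, -0.001]
contact_force: [-0.6, -0.6, 0.6]
opening: 0.768
finger_force: 0.0
wrist circ [ 533.7 -368.4] 15.5 rect [ 533.9 -368.1] [30.  30.1] 3.9 z med 110.2 n 975
side circ [ 532.8 -365.3] 16.1 rect [ 531.3 -364.6] [27.7 28.1] 7.5 z med 110.8 n 58
few 0
0.7630596806198426
shift [-0.1 -0.3  0.8] yaw 0 cur th -74.7 tilt 0.06 q6 31.0 t 1.3 tcp [ 534.2 -367.3  230.8]
```

View pics/w1.png

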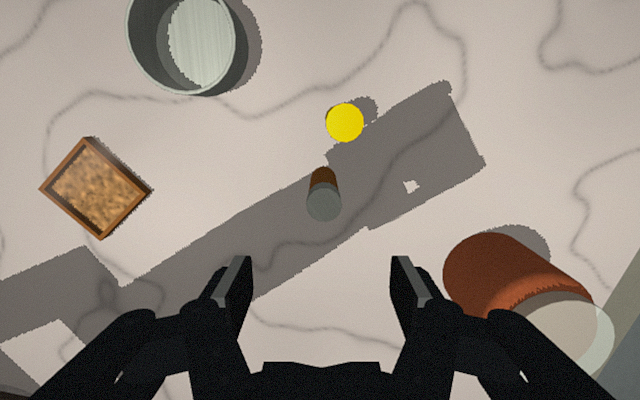

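The wrist view shows the amber tube's steel cap at (323,200), with the yellow look-alike clear of it at (345,122). The fingers straddle the tube with room to spare.

```bash
python3 -m crank '[[[0,0,50],0,60],[[0,0,100],0,60],[[0,0,140],0,60],[[-0.5,0.5,158],0,60],[[-0.5,0.5,158],0,60],[[-0.5,0.5,158],0,200],[[-0.5,0.5,158],0,200],[[-0.5,0.5,158],0,200],[[-0.5,0.5,158],0,200],[[-0.5,0.5,158],0,200]]' 40
python3 -m crank '[[[0,0,0],0,200],[[0,0,0],0,200],[[0,0,-5],0,200],[[0,0,-10],0,200]]'
python3 - <<'E'
from h import *
c=read_camera("wrist"); cv2.imwrite("pics/w2.png",c["frame"]); to(660,-198,230,-75)
E
```

```text
time: 2.3
eef_pos: [0.5356, -0.3694, 0.0768]
tcp_rot: [0.991, 0.133, 0.002, 0.002]
contact_force: [-0.7, 1.1, 6.5]
opening: 0.347
finger_force: 39.3
time: 2.7
eef_pos: [0.534, -0.368, 0.0838]
tcp_rot: [0.991, 0.133, 0.0, 0.0]
contact_force: [-0.2, 0.1, -1.3]
opening: 0.352
finger_force: 39.5
shift [ 166.1 -131.2 -145.3] yaw 0.2 cur th -74.8 tilt 0.09 q6 31.0 t 2.75 tcp [ 534.4 -368.4   84.7]
```

View pics/w2.png

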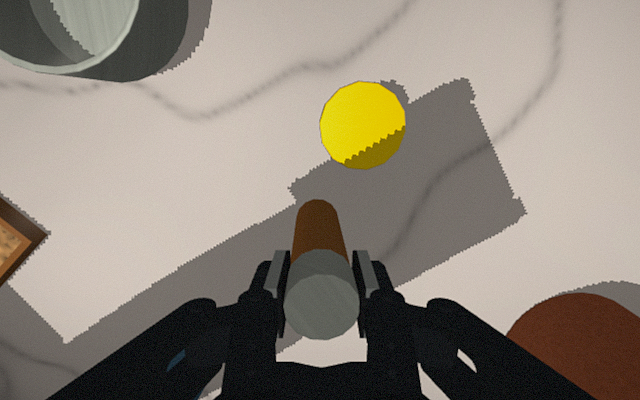

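The tube is held upright between the pads, with the cap at (320,293), and the yellow tube is untouched. Lifting it and carrying it to the caddy.

```bash
python3 -m crank '[[[0,0,-20],0,200],[[0,0,-60],0,200],[[0,0,-100],0,200],[[0,0,-135],0,200],[[0,0,-146],0,200],[[20,-16,-146],0,200],[[50,-40,-146],0,200],[[83,-66,-146],0,200],[[83,-66,-146],0,200],[[83,-66,-146],0,200]]'
python3 - <<'E'
from h import *
top_at(635,-205,60,48,62,name="w3")
c=read_camera("wrist"); p=cloud(c)*1000; t=get_state()["eef_pos"]*1000
m=(np.hypot(p[...,0]-t[0],p[...,1]-t[1])<25)&(p[...,2]>t[2]+10); q=p[m]; print(t,np.histogram(q[:,2]-t[2],10))
m=(np.hypot(p[...,0]-t[0],p[...,1]-t[1])<16)&(p[...,2]<t[2]-10)&(p[...,2]>t[2]-90); q=p[m]; print("glass",len(q),np.median(q,0)-t if len(q) else 0)
top_at(635,-205,60,48,62,cam="side");
to(660,-198,230,-75)
E
```

```text
time: 3.75
eef_pos: [0.5965, -0.2815, 0.2273]
tcp_rot: [0.991, 0.134, -0.001, -0.001]
contact_force: [-0.1, -0.8, -1.3]
opening: 0.355
finger_force: 39.6
wrist circ [ 635.3 -205.9] 49.9 rect [ 635.4 -206.1] [98.9 98.8] 85.6 z med 54.8 n 1647
[ 595.96577283 -283.01134463  227.98043675] (array([ 856, 1019, 5047, 1097,  590,  593,  295, 1898, 4169, 1913]), array([10.01206123, 18.37262593, 26.73319064, 35.09375534, 43.45432005,
       51.81488476, 60.17544946, 68.53601417, 76.89657888, 85.25714358,
       93.61770829]))
glass 1514 [ 11.30088326   5.00569894 -34.70279085]
side circ [ 634.4 -204.5] 52.1 rect [ 634.1 -204.9] [ 96.  103.4] 11.3 z med 53.6 n 231
shift [ 84.2 -65.7  -1.7] yaw 0.2 cur th -74.8 tilt 0.09 q6 41.0 t 3.9 tcp [ 595.9 -283.4  228.3]
```

```bash
python3 -m crank '[[[25,-20,0],0,200],[[55,-43,0],0,200],[[75,-59,0],0,200],[[83,-65,0],0,200],[[83,-65,0],0,200],[[83,-65,0],0,200]]'
python3 - <<'E'
from h import *
c=read_camera("wrist"); p=cloud(c)*1000; t=get_state()["eef_pos"]*1000
m=(np.hypot(p[...,0]-t[0],p[...,1]-t[1])<14)&(p[...,2]>t[2]+20)&(p[...,2]<t[2]+50); q=p[m]; print(np.median(q,0)-t,np.histogram(q[:,2]-t[2],15))
to(659,-199,84,-75)
E
```

```text
time: 4.5
eef_pos: [0.6591, -0.1995, 0.2291]
tcp_rot: [0.991, 0.132, -0.0, 0.0]
contact_force: [-0.4, 0.1, -0.8]
opening: 0.349
finger_force: 39.7
[ 1.79968681  1.58839801 33.49755924] (array([  49,   45,   57,   59,   47,   65,   67,   53,   62,  354, 2402,
        660,   14,    5,   15]), array([20.05921888, 21.33603424, 22.6128496 , 23.88966496, 25.16648032,
       26.44329568, 27.72011104, 28.9969264 , 30.27374175, 31.55055711,
       32.82737247, 34.10418783, 35.38100319, 36.65781855, 37.93463391,
       39.21144927]))
shift [  0.3  -0.7 145.2] yaw 0.1 cur th -74.9 tilt 0.04 q6 50.0 t 4.55 tcp [ 659.  -199.6  229.2]
```

```bash
python3 -m crank '[[[0,0,35],0,200],[[0,0,75],0,200],[[0,0,110],0,200],[[0,0,132],0,200],[[0,0,140],0,200],[[0,0,144],0,200],[[0,0,146],0,200],[[0,0,147],0,200],[[0,0,148],0,200],[[0,0,148],0,200]]'
python3 -c "
from h import *
c=read_camera('wrist');cv2.imwrite('pics/w4.png',c['frame'])
to(659,-199,80.5,-75);print(get_state()['contact_force'])"
```

```text
time: 5.55
eef_pos: [0.6603, -0.1983, 0.0824]
tcp_rot: [0.991, 0.133, 0.001, 0.0]
contact_force: [0.3, -0.5, -1.4]
opening: 0.352
finger_force: 39.7
shift [-1.3  0.4  1.7] yaw 0.2 cur th -74.8 tilt 0.07 q6 50.0 t 5.6 tcp [ 660.1 -198.2   82.2]
[ 0.18141982 -0.69883191  0.02145316]
```

View pics/w4.png

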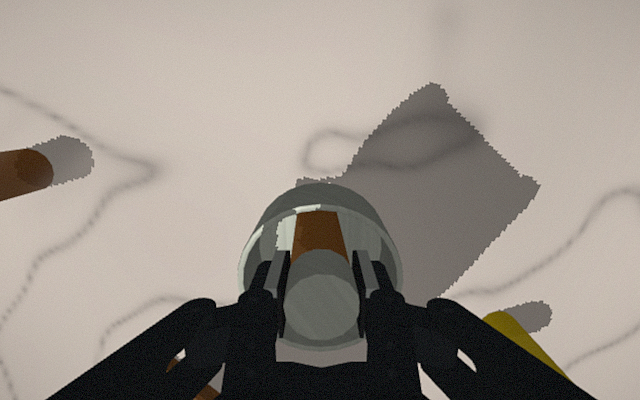

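The tube is inside the caddy ring (glass at (320,232)), about 1–2 mm off the floor. I'll touch it down, release and rise.

```bash
python3 -m crank '[[[0,0,1],0,200],[[0,0,1.5],0,200],[[0,0,2],0,200],[[0,0,2],0,200]]'
python3 -m crank '[[[0,0,0],0,150],[[0,0,0],0,120],[[0,0,0],0,90],[[0,0,0],0,70],[[0,0,0],0,70],[[0,0,-30],0,70],[[0,0,-70],0,70],[[0,0,-110],0,70],[[0,0,-148],0,70],[[0,0,-148],0,70]]'
python3 - <<'E'
from h import *
top_at(659,-199,30,105,122,name="w5")
to(639,7.5,230,45)
E
```

```text
time: 6.0
eef_pos: [0.6605, -0.1982, 0.0809]
tcp_rot: [0.991, 0.133, 0.001, 0.0]
contact_force: [-1.3, 0.9, 4.7]
opening: 0.353
finger_force: 40.3
time: 7.0
eef_pos: [0.663, -0.1996, 0.2362]
tcp_rot: [0.991, 0.133, 0.006, 0.004]
contact_force: [0.2, 0.4, 1.2]
opening: 0.729
finger_force: 0.0
wrist circ [ 658.5 -197.1] 15.5 rect [ 658.8 -197.2] [30.5 29.9] 74.8 z med 114.3 n 997
shift [  32.4 -205.2    1.5] yaw 60.2 cur th -74.8 tilt 0.5 q6 50.0 t 7.05 tcp [ 661.6 -199.   232.4]
```

```bash
python3 -m crank '[[[32,-205,0],0,60],[[32,-205,0],0,60],[[32,-205,0],0,60],[[32,-205,0],0,60],[[32,-205,0],0,60],[[32,-205,0],0,60],[[32,-205,0],0,60]]'
python3 - <<'E'
from h import *
top_at(639,7.5,35,105,118)
to(639,7.5,75)
E
```

```text
time: 7.75
eef_pos: [0.6365, 0.0073, 0.2262]
tcp_rot: [0.991, 0.132, -0.001, 0.0]
contact_force: [-0.2, -0.4, -0.7]
opening: 0.767
finger_force: 0.0
wrist circ [638.9   6.4] 15.5 rect [639.1   6. ] [30.4 29.9] 42.9 z med 110.3 n 1023
shift [  2.6  -0.2 151.5] yaw 0 cur th -74.8 tilt 0.07 q6 66.0 t 7.8 tcp [636.7   6.7 226.5]
```

```bash
python3 -m crank '[[[2,1,40],0,60],[[2,1,85],0,60],[[2,1,125],0,60],[[2,1,145],0,60],[[2,1,151],0,60],[[2,1,151],0,60],[[2,1,151],0,200],[[2,1,151],0,200],[[2,1,151],0,200],[[2,1,151],0,200]]'
python3 -m crank '[[[0,0,0],0,200],[[0,0,0],0,200],[[0,0,-10],0,200],[[0,0,-40],0,200],[[0,0,-80],0,200],[[0,0,-120],0,200],[[0,0,-148],0,200],[[0,0,-155],0,200],[[0,0,-155],0,200]]'
python3 - <<'E'
from h import *
c=read_camera("wrist"); p=cloud(c)*1000; t=get_state()["eef_pos"]*1000
m=(np.hypot(p[...,0]-t[0],p[...,1]-t[1])<14)&(p[...,2]>t[2]+20)&(p[...,2]<t[2]+50); q=p[m]; print(np.median(q,0)-t,len(q))
to(617.3,-187.8,230,45)
E
```

```text
time: 8.8
eef_pos: [0.6405, 0.0074, 0.0787]
tcp_rot: [0.991, 0.133, 0.002, 0.001]
contact_force: [0.2, 0.6, 5.8]
opening: 0.348
finger_force: 39.6
time: 9.7
eef_pos: [0.6392, 0.0077, 0.2324]
tcp_rot: [0.991, 0.133, 0.001, 0.0]
contact_force: [-0.3, 0.8, -0.5]
opening: 0.351
finger_force: 39.6
[ 1.45546261  1.50908332 33.81842121] 3775
shift [-7.160e+01  1.832e+02  1.000e-01] yaw 60.2 cur th -74.8 tilt 0.1 q6 66.0 t 9.75 tcp [638.3   7.8 230.1]
```

```bash
python3 -m crank '[[[-8,20,0],8,200],[[-20,52,0],16,200],[[-35,90,0],24,200],[[-50,128,0],32,200],[[-64,163,0],40,200],[[-70,179,0],48,200],[[-71.5,183,0],56,200],[[-71.5,183,0],60,200],[[-71.5,183,0],60,200],[[-71.5,183,0],60,200]]'
python3 - <<'E'
from h import *
to(617.3,-187.8,82,45)
E
```

```text
time: 10.75
eef_pos: [0.6171, -0.1872, 0.2287]
tcp_rot: [0.925, -0.38, -0.002, -0.0]
contact_force: [0.6, 1.2, -0.6]
opening: 0.35
finger_force: 39.6
shift [1.100e+00 1.000e-01 1.467e+02] yaw 0.3 cur th -134.7 tilt 0.24 q6 109.0 t 10.75 tcp [ 617.1 -187.2  228.7]
```

```bash
python3 -m crank '[[[0,0,35],0,200],[[0,0,75],0,200],[[0,0,110],0,200],[[0,0,132],0,200],[[0,0,140],0,200],[[0,0,144],0,200],[[0,0,146],0,200],[[0,0,147],0,200],[[0,0,148],0,200],[[0,0,149],0,200]]'
python3 -m crank '[[[0,0,0.5],0,200],[[0,0,0.5],0,200]]'
python3 -c "
from h import *
c=read_camera('wrist');cv2.imwrite('pics/w6.png',c['frame'])
to(617.3,-187.8,80,45);print(get_state()['contact_force'])"
```

```text
time: 11.75
eef_pos: [0.6187, -0.188, 0.0835]
tcp_rot: [0.925, -0.381, 0.001, 0.0]
contact_force: [0.6, -0.5, -1.4]
opening: 0.352
finger_force: 39.6
time: 11.95
eef_pos: [0.6185, -0.188, 0.0827]
tcp_rot: [0.925, -0.381, 0.001, 0.0]
contact_force: [-0.9, 0.6, 2.6]
opening: 0.353
finger_force: 40.0
shift [-1.   0.7  2.7] yaw 0.2 cur th -134.8 tilt 0.07 q6 109.0 t 12.0 tcp [ 618.5 -188.    82.7]
[0.21491187 0.38306223 2.63573973]
```

View pics/w6.png

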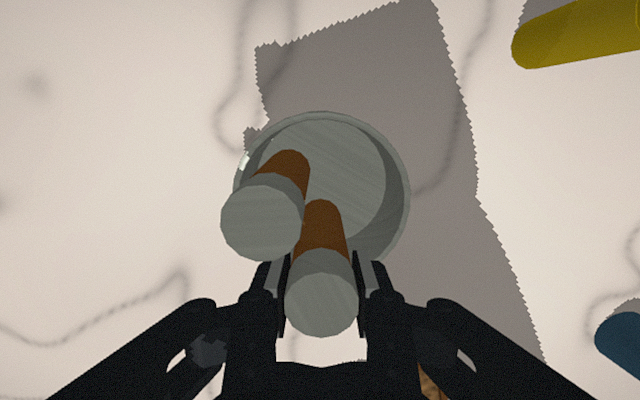

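The first tube stands at (262,215), and the held tube at (321,292) is beside it inside the ring. The force shows the first touch.

```bash
python3 -m crank '[[[0,0,1],0,200],[[0,0,1],0,200]]'
python3 -m crank '[[[0,0,0],0,150],[[0,0,0],0,120],[[0,0,0],0,90],[[0,0,0],0,70],[[0,0,0],0,70],[[0,0,-30],0,70],[[0,0,-70],0,70],[[0,0,-110],0,70],[[0,0,-148],0,70],[[0,0,-148],0,70]]'
python3 - <<'E'
from h import *
top_at(617.3,-187.8,21,105,122,name="w7");top_at(659,-198,21,105,122)
to(369,273,230,-15)
E
```

```text
time: 12.2
eef_pos: [0.6189, -0.1882, 0.0827]
tcp_rot: [0.925, -0.381, 0.001, 0.0]
contact_force: [-0.3, 0.5, 5.8]
opening: 0.347
finger_force: 40.4
time: 13.2
eef_pos: [0.6213, -0.1892, 0.2372]
tcp_rot: [0.925, -0.381, 0.007, 0.0]
contact_force: [1.0, -1.0, 0.7]
opening: 0.727
finger_force: 0.0
wrist circ [ 618.8 -188.6] 15.4 rect [ 619.1 -188.6] [29.8 30.2] 44.7 z med 114.2 n 988
wrist circ [ 658.4 -197.8] 15.4 rect [ 658.3 -197.7] [30.3 30.1] 74.8 z med 114.2 n 1105
shift [-501.8 -151.5   -0.9] yaw 60.2 cur th -134.8 tilt 0.17 q6 109.0 t 13.3 tcp [ 618.6 -188.   230.4]
```

```bash
python3 -m crank '[[[-502,-151,0],-120,60],[[-502,-151,0],-120,60],[[-502,-151,0],-120,60],[[-502,-151,0],-120,60],[[-502,-151,0],-120,60],[[-502,-151,0],-120,60],[[-502,-151,0],-120,60],[[-502,-151,0],-120,60],[[-502,-151,0],-120,60],[[-502,-151,0],-120,60]]'
python3 - <<'E'
from h import *
to(369,273,230,-15)
E
```

```text
time: 14.3
eef_pos: [0.3772, 0.2528, 0.2267]
tcp_rot: [0.935, 0.354, -0.002, -0.0]
contact_force: [1.3, 0.4, 0.4]
opening: 0.763
finger_force: 0.0
shift [  7.2 -20.6  -3.3] yaw -33.5 cur th -48.5 tilt 0.19 q6 69.0 t 14.3 tcp [377.2 252.8 226.7]
```

```bash
python3 -m crank '[[[9,-20,-2],-33,60],[[9,-20,-2],-33,60],[[9,-20,-2],-33,60],[[9,-20,-2],-33,60],[[9,-20,-2],-33,60]]'
python3 - <<'E'
from h import *
top_at(369,273,35,105,118,name="w8")
to(369,273,75,-15)
E
```

```text
time: 14.8
eef_pos: [0.372, 0.2724, 0.2286]
tcp_rot: [0.798, 0.603, -0.002, -0.0]
contact_force: [-0.1, -0.4, -0.2]
opening: 0.771
finger_force: 0.0
wrist circ [367.9 272. ] 15.5 rect [368.  271.9] [30.5 29.9] 71.3 z med 110.3 n 1006
shift [ 1.000e-01 -2.900e+00  1.539e+02] yaw -1.0 cur th -16.0 tilt 0.2 q6 40.0 t 14.85 tcp [372.2 272.4 228.9]
```

```bash
python3 -m crank '[[[0,-2,30],-1,60],[[0,-2,30],-1,60],[[0,-2,30],-1,60]]'
python3 - <<'E'
from h import *
to(368,272,75,-15)
E
```

```text
time: 15.15
eef_pos: [0.3706, 0.2728, 0.1999]
tcp_rot: [0.793, 0.609, -0.001, -0.0]
contact_force: [1.0, -0.4, 1.1]
opening: 0.765
finger_force: 0.0
shift [ -1.2  -2.  124.9] yaw 0.1 cur th -14.9 tilt 0.17 q6 39.0 t 15.15 tcp [370.6 272.8 199.9]
```

```bash
python3 -m crank '[[[-1,-2,40],0,60],[[-1,-2,80],0,60],[[-1,-2,110],0,60],[[-1,-2,121],0,60],[[-1,-2,124],0,60],[[-1,-2,124],0,60],[[-1,-2,124],0,60]]'
python3 -c "
from h import *
to(368,272,75,-15)"
```

```text
time: 15.85
eef_pos: [0.3706, 0.2735, 0.0789]
tcp_rot: [0.792, 0.61, 0.002, 0.0]
contact_force: [-0.3, 0.2, 0.5]
opening: 0.765
finger_force: 0.0
shift [-2.1 -2.2  3.9] yaw 0.2 cur th -14.8 tilt 0.22 q6 39.0 t 15.85 tcp [370.6 273.5  78.9]
```

```bash
python3 -m crank '[[[-1,-2,2],0,60],[[-1,-2,2],0,60],[[-1,-2,2],0,60]]'
python3 -c "
from h import *
to(368,272,75,-15)"
python3 -m crank '[[[0,0,0],0,200],[[0,0,0],0,200],[[0,0,0],0,200],[[0,0,0],0,200],[[0,0,0],0,200],[[0,0,0],0,200]]'
python3 -m crank '[[[0,0,-10],0,200],[[0,0,-40],0,200],[[0,0,-80],0,200],[[0,0,-120],0,200],[[0,0,-148],0,200],[[0,0,-155],0,200],[[0,0,-155],0,200]]'
python3 - <<'E'
from h import *
c=read_camera("wrist"); p=cloud(c)*1000; t=get_state()["eef_pos"]*1000
m=(np.hypot(p[...,0]-t[0],p[...,1]-t[1])<14)&(p[...,2]>t[2]+20)&(p[...,2]<t[2]+50); q=p[m]; print(np.median(q,0)-t,len(q))
to(628.5,-229.7,230,-15)
E
```

```text
time: 16.15
eef_pos: [0.367, 0.2724, 0.0753]
tcp_rot: [0.792, 0.61, 0.0, 0.0]
contact_force: [0.6, 0.1, -0.4]
opening: 0.763
finger_force: 0.0
shift [-0.2  1.1  0.3] yaw 0.2 cur th -14.8 tilt 0.05 q6 39.0 t 16.15 tcp [367.  272.4  75.3]
time: 16.75
eef_pos: [0.3671, 0.2724, 0.075]
tcp_rot: [0.792, 0.61, 0.0, 0.0]
contact_force: [-0.1, -0.7, 1.0]
opening: 0.351
finger_force: 39.4
time: 17.45
eef_pos: [0.3672, 0.2725, 0.2308]
tcp_rot: [0.792, 0.61, 0.001, 0.0]
contact_force: [-0.3, -0.6, -0.7]
opening: 0.349
finger_force: 39.6
[ 0.14418287  0.50830975 37.30721202] 3483
shift [-418.   381.8   -1.1] yaw 0.2 cur th -14.8 tilt 0.06 q6 39.0 t 17.5 tcp [366.3 272.1 228.9]
```

```bash
python3 -m crank '[[[-15,14,0],0,200],[[-44,40,0],0,200],[[-80,73,0],0,200],[[-117,107,0],0,200],[[-154,141,0],0,200],[[-191,175,0],0,200],[[-228,208,0],0,200],[[-265,242,0],0,200],[[-302,276,0],0,200],[[-335,306,0],0,200]]'
python3 -m crank '[[[-29,26,0],0,200],[[-55,50,0],0,200],[[-72,66,0],0,200],[[-80,73,0],0,200],[[-83,76,0],0,200],[[-83,76,0],0,200],[[-83,76,0],0,200]]'
python3 -c "
from h import *
to(628.5,-229.7,78.5,-15)"
```

```text
time: 18.5
eef_pos: [0.5762, -0.1316, 0.2261]
tcp_rot: [0.793, 0.61, -0.001, -0.003]
contact_force: [1.0, 0.2, -0.7]
opening: 0.351
finger_force: 39.6
time: 19.2
eef_pos: [0.6287, -0.2282, 0.2293]
tcp_rot: [0.792, 0.61, -0.0, -0.001]
contact_force: [-0.6, -0.5, -0.6]
opening: 0.351
finger_force: 39.7
shift [ -1.6   0.3 150.8] yaw 0.2 cur th -14.8 tilt 0.08 q6 -14.0 t 19.2 tcp [ 628.7 -228.2  229.3]
```

```bash
python3 -m crank '[[[-1,0,35],0,200],[[-1,0,75],0,200],[[-1,0,110],0,200],[[-1,0,134],0,200],[[-1,0,144],0,200],[[-1,0,147],0,200],[[-1,0,149],0,200],[[-1,0,150],0,200],[[-1,0,151],0,200],[[-1,0,151],0,200]]'
python3 -m crank '[[[0,0,0.5],0,200],[[0,0,1],0,200],[[0,0,1],0,200]]'
python3 -c "
from h import *
c=read_camera('wrist');cv2.imwrite('pics/w9.png',c['frame'])
to(628.5,-229.7,76.7,-15);print(get_state()['contact_force'])"
```

```text
time: 20.2
eef_pos: [0.6294, -0.2307, 0.0799]
tcp_rot: [0.792, 0.61, 0.0, 0.001]
contact_force: [-0.3, -0.5, -1.2]
opening: 0.349
finger_force: 39.7
time: 20.5
eef_pos: [0.6294, -0.2308, 0.079]
tcp_rot: [0.792, 0.61, 0.0, 0.001]
contact_force: [-0.5, 0.8, 4.2]
opening: 0.352
finger_force: 40.0
shift [ 0.8 -1.1  2.3] yaw 0.2 cur th -14.8 tilt 0.07 q6 -14.0 t 20.55 tcp [ 629.4 -230.8   79. ]
[-0.85328466 -0.09405494  5.84066344]
```

View pics/w9.png

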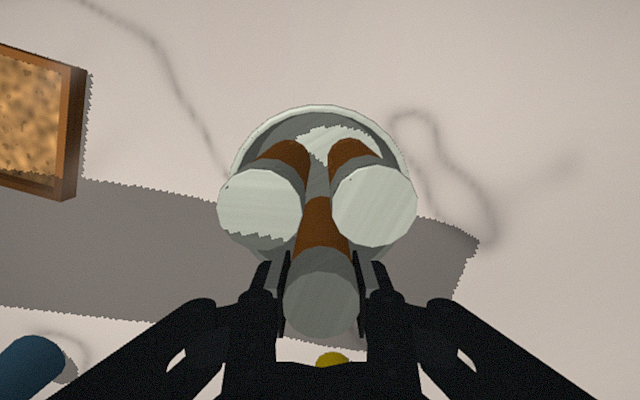

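The third tube, cap at (321,292), is down between the two standing ones at (260,208) and (374,206). Force shows it's on the floor, so I'll release it.

```bash
python3 -m crank '[[[0,0,0],0,150],[[0,0,0],0,120],[[0,0,0],0,90],[[0,0,0],0,70],[[0,0,0],0,70],[[0,0,-30],0,70],[[0,0,-70],0,70],[[0,0,-110],0,70],[[0,0,-148],0,70],[[0,0,-148],0,70]]'
python3 - <<'E'
from h import *
top_at(628.5,-230,21,105,122,name="w10");top_at(617.3,-187.8,21,105,122);top_at(659,-198,21,105,122)
to(460,102,180)
E
```

```text
time: 21.55
eef_pos: [0.6321, -0.2321, 0.2345]
tcp_rot: [0.792, 0.61, 0.003, 0.006]
contact_force: [0.4, -0.5, 1.0]
opening: 0.723
finger_force: 0.0
wrist circ [ 630.  -231.3] 15.6 rect [ 630.1 -231.2] [30.5 29.4] 73.5 z med 114.3 n 1025
wrist circ [ 618.  -187.9] 15.4 rect [ 618.2 -187.7] [30.2 29.9] 28.4 z med 114.3 n 1155
wrist circ [ 657.6 -197. ] 15.5 rect [ 657.7 -196.8] [30.4 29.9] 48.2 z med 114.3 n 1172
shift [ 278.  -248.    45.5] yaw 0 cur th -14.8 tilt 0.04 q6 -14.0 t 21.7 tcp [ 628.6 -230.3  225.2]
```

All three tubes stand in the caddy, cap tops at 114.3 mm. Next is the large pod.

```bash
python3 -m crank '[[[278,-248,0],0,0],[[278,-248,0],0,0],[[278,-248,0],0,0],[[278,-248,0],0,0],[[278,-248,0],0,0],[[278,-248,0],0,0],[[278,-248,30],0,0],[[278,-248,60],0,0],[[278,-248,60],0,0],[[278,-248,60],0,0]]'
python3 - <<'E'
from h import *
top_at(460,102,40,40,55,name="w11")
to(460,102,20)
E
```

```text
time: 22.7
eef_pos: [0.4588, 0.1019, 0.1637]
tcp_rot: [0.792, 0.611, -0.002, -0.001]
contact_force: [1.6, 0.8, 0.6]
opening: 1.002
finger_force: 0.0
wrist circ [459.1 101.2] 28.2 rect [459.1 101.5] [55.6 55.5] 26.8 z med 46.8 n 3347
shift [  0.6  -0.7 145.6] yaw 0 cur th -14.8 tilt 0.05 q6 15.0 t 22.75 tcp [460.6 101.3 165.6]
```

```bash
python3 -m crank '[[[0,-1.5,40],0,0],[[0,-1.5,80],0,0],[[0,-1.5,95],0,0],[[0,-1.5,100],0,0],[[0,-1.5,100],0,0],[[0,-1.5,100],0,0]]'
python3 - <<'E'
from h import *
c=read_camera("wrist");cv2.imwrite("pics/w12.png",c["frame"])
to(459,101.3,20)
E
```

```text
time: 23.35
eef_pos: [0.461, 0.1016, 0.0678]
tcp_rot: [0.793, 0.61, 0.001, 0.001]
contact_force: [0.1, 0.0, 0.4]
opening: 1.002
finger_force: 0.0
shift [-0.9 -1.9 47.8] yaw 0 cur th -14.9 tilt 0.23 q6 15.0 t 23.4 tcp [460.9 101.7  67.8]
```

View pics/w12.png

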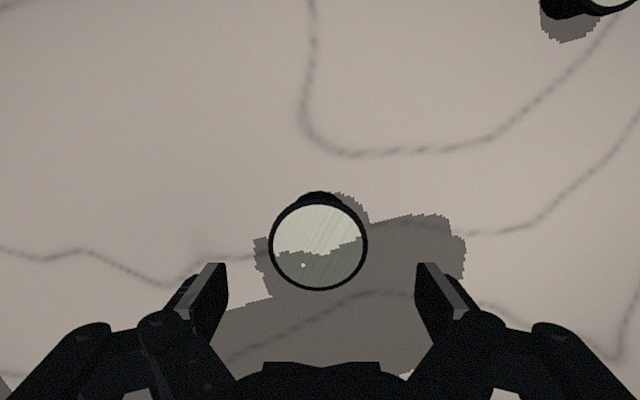

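The pod lid is at (318,246), centred between the open pads at (215,290) and (430,290).

```bash
python3 -m crank '[[[-0.5,-1,25],0,0],[[-0.5,-1,40],0,0],[[-0.5,-1,46],0,0],[[-0.5,-1,46],0,0],[[-0.5,-1,46],0,0],[[-0.5,-1,46],0,0]]'
python3 -c "
from h import *
to(459,101.3,20)"
```

```text
time: 24.0
eef_pos: [0.4589, 0.1019, 0.021]
tcp_rot: [0.792, 0.61, 0.001, 0.001]
contact_force: [-0.0, 0.3, -0.6]
opening: 0.999
finger_force: 0.0
shift [-0.6  0.3  1. ] yaw 0 cur th -14.8 tilt 0.14 q6 15.0 t 24.0 tcp [458.9 101.9  21. ]
```

```bash
python3 -m crank '[[[0,0,0],0,160],[[0,0,0],0,160],[[0,0,0],0,160],[[0,0,0],0,160],[[0,0,0],0,160],[[0,0,-10],0,160],[[0,0,-40],0,160],[[0,0,-70],0,160],[[0,0,-70],0,160],[[0,0,-70],0,160]]' 25
python3 - <<'E'
from h import *
c=read_camera("wrist");cv2.imwrite("pics/w13.png",c["frame"]); p=cloud(c)*1000; t=get_state()["eef_pos"]*1000
m=(np.hypot(p[...,0]-t[0],p[...,1]-t[1])<26)&(p[...,2]>t[2]+5)&(p[...,2]<t[2]+45); q=p[m]; print(np.median(q,0)-t,len(q),np.percentile(q[:,2]-t[2],[10,50,90]))
if len(q)>50:
    A=np.c_[q[:,:2]-t[:2],np.ones(len(q))]; k=abs(q[:,2]-np.median(q[:,2]))<5; print("slope deg",np.degrees(np.linalg.lstsq(A[k],q[k,2],rcond=None)[0][:2]).round(1))
to(450,-111.5,150)
E
```

```text
time: 25.0
eef_pos: [0.4582, 0.1019, 0.0906]
tcp_rot: [0.792, 0.61, 0.001, 0.001]
contact_force: [-0.6, -0.6, 0.2]
opening: 0.64
finger_force: 26.6
[ 0.59826372  1.85324015 27.47308952] 10796 [26.72353683 27.47308952 28.19575349]
slope deg [ 0.2 -0.2]
shift [-208.2   47.6  -60.5] yaw 0 cur th -14.8 tilt 0.03 q6 15.0 t 25.05 tcp [457.3 101.9  89.5]
```

View pics/w13.png

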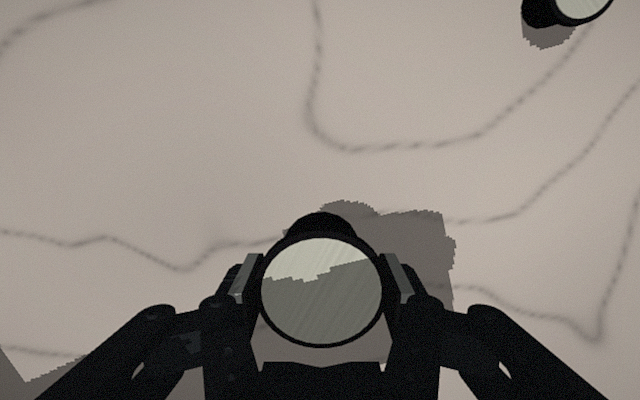

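The pod is held level by the rim, with its lid at (321,290). Next I carry it partway to the tray and measure the tray from there.

```bash
python3 -m crank '[[[-15,4,-15],0,160],[[-45,10,-30],0,160],[[-75,17,-30],0,160],[[-95,22,-30],0,160],[[-105,24,-30],0,160],[[-105,24,-30],0,160],[[-105,24,-30],0,160]]'
python3 - <<'E'
from h import *
top_at(450,-111.5,68,11,18,name="w14"); top_at(450,-111.5,68,11,18,cam="side"); top_at(450,-111.5,30,2,9,cam="top")
c=read_camera("wrist"); p=cloud(c)*1000
m=(np.hypot(p[...,0]-450,p[...,1]+111)<30)&(abs(p[...,2])<30); print("floor z",np.median(p[m][:,2]) if m.any() else None)
to(450,-111.5,120)
E
```

```text
time: 25.75
eef_pos: [0.4535, -0.0052, 0.1189]
tcp_rot: [0.793, 0.61, -0.0, -0.001]
contact_force: [-0.0, 0.0, -1.3]
opening: 0.643
finger_force: 26.6
wrist circ [ 435.3 -134.4] 47.0 rect [ 434.2 -149.3] [37.5 93.8] 85.4 z med 14.3 n 568
side circ [ 448.8 -110.1] 60.3 rect [ 449.8 -110.9] [92.1 92. ] 59.0 z med 14.6 n 147
top circ [ 449.4 -111.5] 29.5 rect [ 449.4 -111.5] [55.9 56.1] 0.2 z med 5.5 n 228
floor z None
shift [-104.1   23.3   -0.4] yaw 0 cur th -14.8 tilt 0.03 q6 1.0 t 25.95 tcp [454.   -4.9 119.6]
```

```bash
python3 - <<'E'
from h import *
im=cv2.imread("pics/w14.png"); hsv=cv2.cvtColor(im,cv2.COLOR_BGR2HSV)
m=cv2.inRange(hsv,(5,90,40),(25,255,255)); cs,_=cv2.findContours(m,0,2)
for c in sorted(cs,key=cv2.contourArea)[-2:]: print(cv2.contourArea(c),cv2.boundingRect(c))
E
```

```text
1238.5 (314, 312, 76, 50)
2828.5 (564, 344, 76, 56)
```

```bash
python3 -m crank '[[[-25,5,0],0,160],[[-60,13,0],0,160],[[-90,20,0],0,160],[[-103,23,10],0,160],[[-104,23,45],0,160],[[-104,23,70],0,160],[[-104,23,80],0,160],[[-104,23,80],0,160],[[-104,23,80],0,160]]'
python3 -c "
from h import *
to(449,-111.8,25)"
```

```text
time: 26.85
eef_pos: [0.4504, -0.112, 0.0404]
tcp_rot: [0.792, 0.61, 0.0, 0.0]
contact_force: [1.2, 0.2, 0.1]
opening: 0.642
finger_force: 26.6
shift [-0.2 -1.4 15.4] yaw 0 cur th -14.8 tilt 0.05 q6 -12.0 t 26.85 tcp [ 450.4 -112.    40.4]
```

```bash
python3 -m crank '[[[0,-1,7],0,160],[[0,-1,12],0,160],[[0,-1,14],0,160],[[0,-1,15],0,160],[[0,-1,16],0,160],[[0,-1,16],0,160]]'
python3 -c "
from h import *
c=read_camera('wrist');cv2.imwrite('pics/w15.png',c['frame'])
to(449,-111.8,23.5)"
```

```text
time: 27.45
eef_pos: [0.4489, -0.1119, 0.0255]
tcp_rot: [0.792, 0.61, -0.0, -0.001]
contact_force: [-5.3, 1.4, 12.9]
opening: 0.637
finger_force: 27.2
shift [0.1 0.1 2. ] yaw 0 cur th -14.8 tilt 0.11 q6 -12.0 t 27.5 tcp [ 448.8 -111.9   25.5]
```

View pics/w15.png

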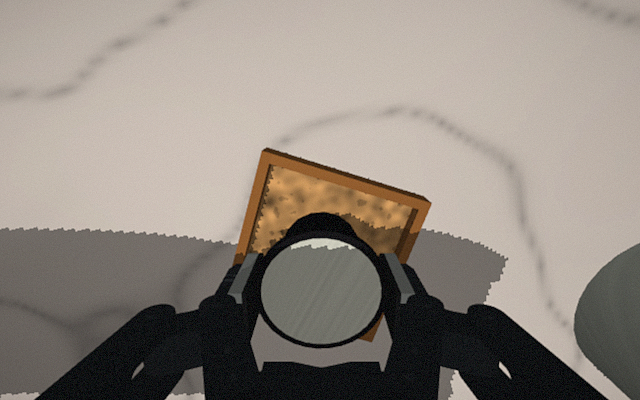

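The pod is seated inside the tray: its foot is on the cork at (322,230), the walls run around it, and there's contact force. Releasing it.

```bash
python3 -m crank '[[[0,0,-1],0,90],[[0,0,-1],0,60],[[0,0,-1],0,30],[[0,0,-1],0,10],[[0,0,-1],0,10],[[0,0,-20],0,10],[[0,0,-60],0,10],[[0,0,-100],0,10],[[0,0,-130],0,10],[[0,0,-130],0,10]]'
python3 - <<'E'
from h import *
top_at(449,-112,40,42,60,name="w16"); top_at(449,-112,68,11,18)
to(631,198.5,150)
E
```

```text
time: 28.5
eef_pos: [0.4518, -0.1134, 0.1591]
tcp_rot: [0.792, 0.61, 0.002, 0.005]
contact_force: [-0.3, -1.0, -0.2]
opening: 0.958
finger_force: 0.0
wrist circ [ 448.9 -112.5] 28.2 rect [ 449.2 -112.4] [55.8 55. ] 73.9 z med 51.8 n 3585
wrist circ [ 449.1 -113. ] 62.1 rect [ 448.9 -113.1] [88.5 88.2] 57.8 z med 14.3 n 2036
shift [346.7  96.5   4.2] yaw 0 cur th -14.8 tilt 0.08 q6 -12.0 t 28.6 tcp [ 449.  -112.   154.2]
```

The large pod sits centred and flat, top at 51.8 mm. On to the small pod.

```bash
python3 -m crank '[[[347,97,0],0,50],[[347,97,0],0,50],[[347,97,0],0,50],[[347,97,0],0,50],[[347,97,0],0,50],[[347,97,0],0,50],[[347,97,0],0,50],[[347,97,0],0,50],[[347,97,0],0,50],[[347,97,0],0,50]]'
python3 - <<'E'
from h import *
top_at(631,198.5,32,28,42,name="w17")
to(631,198.5,60)
E
```

```text
time: 29.6
eef_pos: [0.6299, 0.1978, 0.1516]
tcp_rot: [0.792, 0.61, -0.002, -0.001]
contact_force: [-1.2, 0.1, -1.3]
opening: 0.804
finger_force: 0.0
wrist circ [630.2 197.8] 19.1 rect [630.4 197.8] [37.7 37.4] 88.0 z med 34.8 n 1568
shift [ 1.5  0.9 92.2] yaw 0 cur th -14.9 tilt 0.19 q6 24.0 t 29.65 tcp [630.1 197.4 152.2]
```

```bash
python3 -m crank '[[[0,0,40],0,50],[[0,0,80],0,50],[[0,0,97],0,50],[[0,0,100],0,50],[[0,0,100],0,50],[[0,0,100],0,50]]'
python3 -c "
from h import *
to(630.3,197.8,14)"
```

```text
time: 30.25
eef_pos: [0.6331, 0.1986, 0.0564]
tcp_rot: [0.793, 0.61, 0.002, 0.001]
contact_force: [0.9, 0.1, -0.7]
opening: 0.799
finger_force: 0.0
shift [-1.6 -2.6 42.4] yaw 0 cur th -14.9 tilt 0.24 q6 24.0 t 30.25 tcp [633.1 198.6  56.4]
```

```bash
python3 -m crank '[[[-0.5,-1,20],0,50],[[-0.5,-1,33],0,50],[[-0.5,-1,39],0,50],[[-0.5,-1,39],0,50],[[-0.5,-1,39],0,50],[[-0.5,-1,39],0,50]]'
python3 -c "
from h import *
to(630.3,197.8,14)"
```

```text
time: 30.85
eef_pos: [0.631, 0.1987, 0.0158]
tcp_rot: [0.792, 0.61, 0.001, 0.0]
contact_force: [0.3, 0.5, 0.6]
opening: 0.807
finger_force: 0.0
shift [-1.  -0.4  1.8] yaw 0 cur th -14.8 tilt 0.09 q6 24.0 t 30.85 tcp [631.  198.7  15.8]
```

```bash
python3 -m crank '[[[-0.5,0,4],0,50],[[-0.5,0,5],0,50],[[-0.5,0,5],0,50],[[-0.5,0,5],0,200],[[-0.5,0,5],0,200],[[-0.5,0,5],0,200],[[-0.5,0,5],0,200],[[-0.5,0,5],0,200],[[-0.5,0,5],0,200]]' 20
python3 -m crank '[[[0,0,-5],0,200],[[0,0,-30],0,200],[[0,0,-70],0,200],[[0,0,-90],0,200],[[0,0,-90],0,200],[[0,0,-90],0,200]]'
python3 - <<'E'
from h import *
c=read_camera("wrist");cv2.imwrite("pics/w18.png",c["frame"]); p=cloud(c)*1000; t=get_state()["eef_pos"]*1000
m=(np.hypot(p[...,0]-t[0],p[...,1]-t[1])<17)&(p[...,2]>t[2]+5)&(p[...,2]<t[2]+45); q=p[m]; print(np.median(q,0)-t,len(q),np.percentile(q[:,2]-t[2],[10,50,90]))
A=np.c_[q[:,:2]-t[:2],np.ones(len(q))]; k=abs(q[:,2]-np.median(q[:,2]))<4; print("slope deg",np.degrees(np.linalg.lstsq(A[k],q[k,2],rcond=None)[0][:2]).round(1))
to(540,370,100)
E
```

```text
time: 31.75
eef_pos: [0.6303, 0.1981, 0.01]
tcp_rot: [0.792, 0.61, 0.0, 0.0]
contact_force: [0.5, 0.1, 0.3]
opening: 0.429
finger_force: 20.1
time: 32.35
eef_pos: [0.6298, 0.198, 0.0996]
tcp_rot: [0.792, 0.61, -0.0, -0.0]
contact_force: [1.0, -0.2, 0.1]
opening: 0.431
finger_force: 20.1
[ 0.54746791  1.33600729 26.30865256] 4630 [25.49213806 26.30865256 27.05063421]
slope deg [ 0.3 -0.2]
shift [ 143.7 -130.    -1.7] yaw 0 cur th -14.8 tilt 0.16 q6 23.0 t 32.4 tcp [628.9 197.8  98.2]
```

View pics/w18.png

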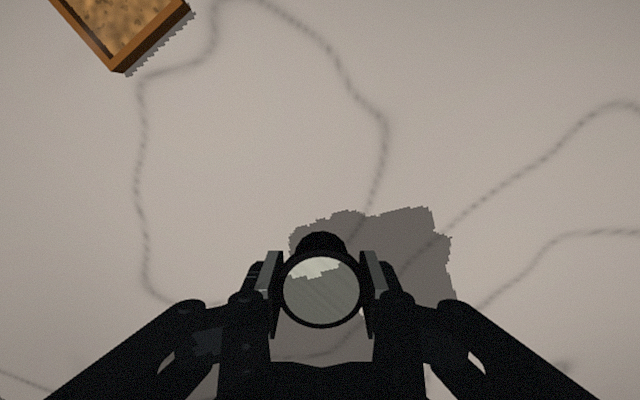

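The small pod is held level, lid at (321,290), and the tray's corner is visible at (122,70). I'll go partway and measure the tray.

```bash
python3 -m crank '[[[20,-18,0],0,200],[[45,-40,0],0,200],[[62,-56,0],0,200],[[70,-63,0],0,200],[[70,-63,0],0,200],[[70,-63,0],0,200]]'
python3 - <<'E'
from h import *
top_at(540,370,52,11,18,name="w19"); top_at(540,370,20,2,9); top_at(540,370,52,11,18,cam="side")
to(540,370,60)
E
```

```text
time: 33.0
eef_pos: [0.587, 0.2811, 0.0988]
tcp_rot: [0.792, 0.61, -0.001, -0.0]
contact_force: [0.9, -0.0, 0.5]
opening: 0.424
finger_force: 20.2
wrist circ [538.2 369.3] 46.5 rect [538.  369.8] [66.5 66.5] 22.2 z med 14.2 n 3124
wrist circ [540. 370.] 20.0 rect [540.1 370.1] [39.1 39.6] 75.6 z med 5.8 n 2640
side circ [538.2 371.6] 46.1 rect [538.5 371.1] [66.  67.9] 22.0 z med 14.7 n 406
shift [ 74.  -69.1  39.6] yaw 0 cur th -14.9 tilt 0.02 q6 32.0 t 33.15 tcp [587.7 280.7  99.6]
```

```bash
python3 -m crank '[[[20,-19,0],0,200],[[45,-43,0],0,200],[[65,-62,0],0,200],[[72,-69,20],0,200],[[73,-70,45],0,200],[[73,-70,62],0,200],[[73,-70,65],0,200],[[73,-70,65],0,200],[[73,-70,65],0,200]]'
python3 -c "
from h import *
to(538.3,369.8,14)"
```

```text
time: 34.05
eef_pos: [0.5394, 0.3702, 0.036]
tcp_rot: [0.793, 0.61, 0.001, 0.0]
contact_force: [-0.8, -0.1, 0.2]
opening: 0.425
finger_force: 20.2
shift [-0.7 -1.  22. ] yaw 0 cur th -14.9 tilt 0.12 q6 40.0 t 34.05 tcp [539.4 370.2  36. ]
```

```bash
python3 -m crank '[[[0,-0.5,8],0,200],[[0,-0.5,14],0,200],[[0,-0.5,17],0,200],[[0,-0.5,18],0,200],[[0,-0.5,19],0,200],[[0,-0.5,20],0,200],[[0,-0.5,20],0,200]]'
python3 -c "
from h import *
c=read_camera('wrist');cv2.imwrite('pics/w20.png',c['frame'])
to(538.3,369.8,13.2)"
```

```text
time: 34.75
eef_pos: [0.5378, 0.3705, 0.0151]
tcp_rot: [0.792, 0.61, 0.0, 0.0]
contact_force: [0.3, 0.6, -0.4]
opening: 0.431
finger_force: 20.2
shift [-0.6  0.6  1.9] yaw 0 cur th -14.8 tilt 0.04 q6 40.0 t 34.8 tcp [537.8 370.6  15.1]
```

View pics/w20.png

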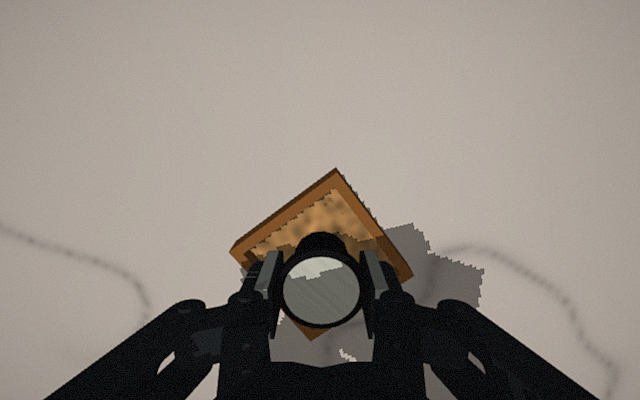

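The small pod is over the tray floor with the walls around it (corner at (336,170)) and about 2 mm to go. I'll set it down, then release with the fingers opening above the walls.

```bash
python3 -m crank '[[[0,0,1],0,200],[[0,0,1.5],0,200],[[0,0,2],0,200],[[0,0,2],0,200]]'
python3 -m crank '[[[0,0,-1],0,150],[[0,0,-1],0,120],[[0,0,-1],0,90],[[0,0,-1],0,60],[[0,0,-1],0,60],[[0,0,-20],0,60],[[0,0,-60],0,60],[[0,0,-100],0,60],[[0,0,-140],0,60],[[0,0,-140],0,60]]'
python3 - <<'E'
from h import *
top_at(538.3,369.8,30,32,48,name="w21"); top_at(538.3,369.8,52,11,18)
to(400,200,230)
E
```

```text
time: 35.2
eef_pos: [0.538, 0.3707, 0.015]
tcp_rot: [0.792, 0.61, 0.0, -0.0]
contact_force: [-3.2, -1.8, 8.1]
opening: 0.428
finger_force: 20.6
time: 36.2
eef_pos: [0.5416, 0.3724, 0.1611]
tcp_rot: [0.792, 0.61, 0.007, 0.001]
contact_force: [1.0, 0.9, -1.1]
opening: 0.762
finger_force: 0.0
wrist circ [537.9 370.3] 19.2 rect [538.  370.6] [37.5 37.5] 2.6 z med 39.8 n 1506
wrist circ [537.9 369.9] 46.2 rect [538.1 369.7] [66.4 66.2] 22.2 z med 14.3 n 1540
shift [-200.3  -89.9  -76.2] yaw 0 cur th -14.8 tilt 0.18 q6 41.0 t 36.3 tcp [538.4 370.7 154.4]
```

Both pods are seated. One last overall check from the side camera before handing in.

```bash
python3 -m crank '[[[0,0,-60],0,60],[[0,0,-60],0,60],[[0,0,-60],0,60],[[0,0,-60],0,60]]'
python3 - <<'E'
from h import *
for a in ((368,-289,30,72,90),(472,-598,70,135,150),(603,-363,30,105,118)): top_at(*a,cam="top")
for a in ((629,-230,21,108,120),(618,-188,21,108,120),(658,-197,21,108,120)): top_at(*a,cam="top")
c=read_camera("side"); cv2.imwrite("pics/s2.png",c["frame"])
E
```

```text
time: 36.7
eef_pos: [0.5368, 0.37, 0.2105]
tcp_rot: [0.792, 0.61, -0.002, -0.0]
contact_force: [-0.7, -0.1, -0.8]
opening: 0.764
finger_force: 0.0
top circ [ 367.2 -291.8] 15.0 rect [ 368.9 -291.6] [24.3 27.8] 34.2 z med 77.2 n 70
top circ [ 473.4 -599. ] 47.2 rect [ 473.2 -599.2] [90.2 93.1] 0.3 z med 140.1 n 854
top circ [ 604.6 -364.4] 15.6 rect [ 604.4 -363.5] [27.  29.3] 1.2 z med 110.0 n 85
top circ [ 631.6 -230.6] 15.4 rect [ 631.1 -230.7] [26.7 28.7] 88.7 z med 113.7 n 85
top circ [ 619.2 -186.6] 15.2 rect [ 619.1 -187.3] [30.  26.2] 0.9 z med 113.7 n 87
top circ [ 659.  -196.4] 15.1 rect [ 659.4 -195.9] [29.2 26.4] 1.1 z med 113.8 n 83
```

View pics/s2.png

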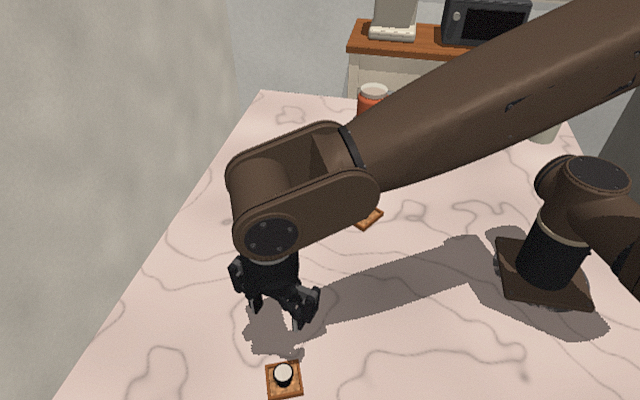

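The side view shows the small pod upright in its tray at (284,376) and the gripper clear of everything. The arm hides the caddy here, but the top camera's depth readings put all three tube tops at 114 mm. The shaker, jar and yellow tube haven't moved.

```bash
python3 -c "
from plant import ctrl
print(ctrl.sign_off())"
```

```text
the job is handed in; nothing more can be done
None
```

All three tubes stand upright in the caddy, both pods sit flat in their trays, and the shaker, jar and yellow look-alike are where they were; I handed the job in at about 37 s on the robot's clock.

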